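Open the abrasion tester's latched cover

TASK

Open the chamber of the abrasion tester: gently press the green release button until the red T-handle pops up, turn the handle a quarter turn clockwise (seen from above) to its stop, then slide the grey cover by that handle all the way open without slamming it. Press only as hard as the mechanism needs, leave the handle up and turned, and do not disturb the weight, the jar or the cup on the bench.

Things in the scene. Friction and masses are not known exactly. Their poses are not given: they have to be found in the camera images.
- machine: the white tester, 320 x 370 mm, 110 mm high to its deck, standing fixed on the bench. Origin: centre of its underside; z up. Its cover opens along the machine's own -x; the button is on the +y side of the handle.
- cover (a joint): travel of the grey sliding cover along the machine's -x, m: 0 shut, 0.090 fully open (end stop). The cover is 180 x 280 x 10 mm, top face 122 mm above the bench; it carries the whole latch with it. Moving it takes about 4 N; do not move it faster than 0.4 m/s. A bolt holds it until the handle has turned about 60 degrees.
- latch_plate: black plate on the cover, 116 x 165 x 18 mm (machine x, y, z), its top 140 mm above the bench. Origin: on the handle's turning axis, at the height of the cover's top face (18 mm below the plate's top); axes as the machine's. A recess of 88 x 26 mm along x around the origin holds the handle flush. Do not strike or press the plate with more than 25 N.
- popout (a joint): how far the T-handle has popped up, m: 0 flush and held by a catch, 0.026 fully up (a light spring of about 4 N keeps it there). The catch lets go when the button has gone down about 5 mm.
- turn (a joint): turn of the T-handle, rad: 0 along the machine's x, growing clockwise seen from above to the stop at 1.57 (bar along the machine's y). It cannot turn while down; up, it takes about 0.2 N m and stays where it is left.
- bar_mid (a point): centre of the red T-bar, on the turning axis. The bar is 76 mm long (along this point's x), 14 mm wide (y) and 14 mm high; its top is flush with the plate when down, and when up its underside is 12 mm above the plate.
- button_unit: the button with its collar, fixed in the latch plate 88 mm from the turning axis towards the machine's +y. Origin: on the button's axis at the height of the cover's top face. Never load the button with more than 16 N.
- button_top (a point): point 35 mm above the cover's top face on the axis of the green button (24 mm across). The cap's real top is up to 8 mm above or below this point (its adjustment differs from start to start), so feel for it. The button goes 6 mm down to a hard stop, against about 1.5 N at first and 5 N at the stop.
- weight: loose brass weight, 48 mm across, 62 mm high, on the bench beside the machine; origin: centre of its underside. Bystander.
- jar: loose amber jar with a black lid, 60 mm across, 75 mm high; origin: centre of its underside. Bystander.
- cup: loose white cup, 68 mm across, 60 mm high; origin: centre of its underside. Bystander.

How it is judged:
By the outcome, as a careful person would: the job done as asked, in the order asked, and still so for the second after the job is handed in, with the robot touching nothing.
It also fails if it takes over 64 s, if anything falls off the work surface, if the arm or the gripper's body presses on something with over 40 N, if the wrist force passes 120 N, or if a joint passes its speed limit or range.

ROBOT

A 7-joint arm with a two-finger parallel gripper is mounted at the origin on the work surface. World frame = base frame: x ahead of the robot, y to its left, z up, the work surface at z = 0. Lengths are in mm, angles in rad, forces in N, time in s.
With the tool pointing down it reaches from about 425 to 825 mm from the base axis. Payload 3.6 kg.
Tool frame: the origin (TCP) lies on the centre line of the jaws, within the pads' length; the fingertips stand 19 mm ahead of it and the grasp point (between the pads) is the TCP; x points along the fingers, y is the direction in which the jaws open and shut, and the axes are right-handed (so a half turn about x gives the same grasp; the last joint's range is limited). The gripper opens to 93 mm and grips with 3 to 60 N. Pads are 15 mm wide; open, the fingers measure 128 mm over their backs; the gripper's body (75 mm by 188 mm) begins 65 mm behind the grasp point.
Start: joints at [1.22, 0.615, -0.013, 1.423, 0.008, 1.103, -0.04], TCP at [207.438, -615.981, 237.64] pointing down, gripper open.
Joint ranges: [-3.12, 3.12], [-0.3, 2.06], [-1.34, 1.32], [0.26, 2.42], [-1.36, 4.5], [0.01, 1.98], [-2.84, 2.84]. Speed limits (rad/s): [2.79, 2.79, 3.14, 3.14, 3.14, 3.14, 3.14].

INTERFACE

Orientations are given as a rotation vector (axis times angle).
In Python, from station import ctrl gives the robot as it stands. The module is installed in compiled form; this text tells all that it offers.
- The arm moves only by the tool drive_tool, never from a script. Its argument "rows" is a list of rows, each a list of 7 numbers: the turn, a rotation vector about the world's x, y, z in degrees, then the shift along the world's x, y, z in cm, then the closure, from 0 (fully open) to 1 (shut). A call has exactly 8 rows; each row shifts and turns the pose as measured when the row begins; what a row does not reach is not made up. A row lasts 1/12 s, in which the tool goes at most 41.7 mm and 7.16 degrees, less where a joint would pass 70% of its speed; a pose out of reach is approached as far as the arm can. A call is refused whole if a number of a shift passes 4.17 or a number of a turn 7.16, either way. A call with a gripper value outside its range is refused whole. The fingers move at their own pace and stop on an object; "squeeze" is the grip in N (left out, the last holds). Time passes only in rows, so rows that do not move let the fingers close, or fill a call up. It gives the time, the measured TCP pose, the force and the opening at its end, in the units of the state.
- ctrl.observe(): the state, without advancing time (a new reading comes with each control period).
- ctrl.get_image(name): name is "scene" or "top"; returns the picture (420x560x3 uint8, red, green, blue); there is no depth.
- ctrl.camera_info(name): a dict with "vfov" (degrees; the focal length in pixels is half the picture's height over the tangent of half this angle, whatever the lens; pixels are square), "cx", "cy" (the principal point, pixels), "rvec" (rotation vector, rad) and "tvec" (3), from world to camera coordinates, as OpenCV has them. Camera axes: x right, y down, z forward; pixel columns grow to the right and rows downward; lengths in mm; the calibration is good to about 2 mm. A picture is of the moment at which its call begins. camera_info takes no time and is no camera call.
- ctrl.close_job(): hands the job in, once; it reports no verdict.
Trained networks look in the newest picture that a camera, given by its name, has taken for a name from the list of things; names that differ only in an ending like _2 or _b are one class to them, and where a whole thing is asked for, a point or a joint stands for the part that bears it (a point fixed in the world has none). Each returns a list of dicts, best first, with "score" (0 to 1); they miss things now and then, are a little off and sometimes report something else, mostly with a low value. They report only what shows in the picture. A call takes as long as a camera call.
- ctrl.trace(camera, thing): "region" (420x560 bool, what is visible of it) and "point" ([column, row] in pixels, amid what is visible of it).
The state is a dict: "clock": time; "qpos": joint angles; "joint_velocities": joint speeds; "joint_torque": joint torques, N m; "tool_pos": TCP position; "orientation": TCP orientation; "wrist_force": force on the tool from outside, world axes, zero at the start; "moment": the same for the moment, N m; "opening": finger opening in mm.
Only numpy, scipy, OpenCV 4.12 (cv2) and the standard library are available. Lean on these libraries where they do the work, as an engineer would, in place of code of your own. Each camera call takes 0.05 s, during which the arm holds its last target. There are 200 camera calls.

## Working session

There is one attempt and no reset: what is moved stays moved. The work goes in short steps, Python scripts to look and compute and a tool call to move; the robot and the scene stay as the last step left them, time stands still between calls to the robot, and variables do not carry over. Pictures are saved under pics/ and viewed, about 8 in all and at most 12, crops included, and the job is handed in when it is done.

Besides the shell and the picture viewer there is one more tool, called after ">>>" by a JSON object that holds its "name" and its "arguments". drive_tool: Moves the arm, as the interface text tells. Its arguments: {"type":"object","properties":{"rows":{"type":"array"},"squeeze":{"type":"number"}},"required":["rows"]}

```bash
mkdir -p pics; cat > h.py <<'E'
import numpy as np, cv2
from station import ctrl
def cam(n):
    i=ctrl.camera_info(n); f=210/np.tan(np.radians(i['vfov'])/2)
    return np.array([[f,0,i['cx']],[0,f,i['cy']],[0,0,1.]]),cv2.Rodrigues(np.array(i['rvec'],float))[0],np.array(i['tvec'],float)
def unproj(n,px,z):
    K,R,t=cam(n); d=R.T@np.linalg.inv(K)@np.array([px[0],px[1],1.]); c=-R.T@t
    return c+d*(z-c[2])/d[2]
def proj(n,P):
    K,R,t=cam(n); p=K@(R@np.array(P,float)+t); return p[:2]/p[2]
E
python3 - <<'E'
from h import *
for n in("scene","top"):
    im=ctrl.get_image(n); cv2.imwrite(f"pics/{n}1.png",im[:,:,::-1])
    K,R,t=cam(n); print(n,K[0,0],-R.T@t)
    for th,z in(("button_unit",150),("bar_mid",140),("latch_plate",140),("cover",122),("weight",62),("jar",75),("cup",60)):
        r=ctrl.trace(n,th)
        for q in r[:2]:
            m=q['region']; print(th,round(q['score'],2),np.round(q['point']),m.sum(),unproj(n,q['point'],z).round(0), cv2.minAreaRect(np.argwhere(m)[:,::-1].astype(np.float32)))
print(ctrl.observe())
E
```

```text
scene 535.0563640568637 [1429.40231721  550.35933701  914.43159699]
button_unit 0.68 [248. 202.] 155 [645.  15. 150.] ((250.0, 201.0), (12.0, 14.0), 90.0)
bar_mid 0.65 [226. 187.] 144 [616. -69. 140.] ((226.1999969482422, 185.8999786376953), (5.366562843322754, 29.068883895874023), 63.43495178222656)
latch_plate 0.92 [236. 195.] 2219 [628. -29. 140.] ((235.25732421875, 194.31008911132812), (73.30644989013672, 44.27147674560547), 38.04704284667969)
cover 0.66 [227. 191.] 5551 [610. -69. 122.] ((227.40768432617188, 193.26153564453125), (116.38558197021484, 63.762115478515625), 37.87498474121094)
weight 0.62 [237. 193.] 2178 [539. -91.  62.] ((235.34103393554688, 194.7167510986328), (74.94190979003906, 43.65339660644531), 36.25383758544922)
weight 0.61 [162. 167.] 162 [ 555. -332.   62.] ((160.5, 167.0), (12.806248664855957, 16.085899353027344), 51.34019470214844)
jar 0.61 [205. 147.] 202 [ 428. -278.   75.] ((203.90000915527344, 146.3000030517578), (12.074766159057617, 20.124608993530273), 63.43495178222656)
top 446.78004261169167 [ 414.3638095    52.45803156 1161.68326166]
button_unit
[... 929 characters left out ...]
8, 'qpos': array([ 1.21948592,  0.61489355, -0.01262495,  1.42337654,  0.00808309,
        1.103417  , -0.04040779]), 'joint_velocities': array([ 1.32075282e-03,  8.55080617e-04, -3.46742446e-04, -7.49775108e-05,
       -4.15241932e-04, -4.65851801e-04, -5.92679643e-04]), 'joint_torque': array([ 9.03410705e-05, -4.58768821e+01,  2.08747052e-01, -1.66024822e+01,
       -6.11582492e-02,  1.31713637e-02,  1.79241385e-05]), 'tool_pos': array([ 207.46591855, -615.97752588,  237.65212369]), 'orientation': array([ 2.04576559,  0.3352931 , -2.04564806]), 'wrist_force': array([-0.45608456,  0.78463892,  0.17658773]), 'moment': array([0.03250969, 0.03604592, 0.01198388]), 'opening': 92.68446258953671}
```

```bash
python3 - <<'E'
from h import *
a=cv2.imread("pics/top1.png"); cv2.imwrite("pics/top1c.png",cv2.resize(a[90:330,170:490],None,fx=2.5,fy=2.5,interpolation=cv2.INTER_CUBIC))
import scipy.spatial.transform as T
print(T.Rotation.from_rotvec(ctrl.observe()['orientation']).as_matrix().round(3))
# joint fit: latch axis and yaw from several traces at known heights
b1=unproj("top",[299,178.5],155)[:2];p=unproj("top",[334.6,190],140)[:2]
d=b1-p;print("top",b1,p,np.hypot(*d),np.degrees(np.arctan2(-d[0],d[1])))
b1=unproj("scene",[249,201],155)[:2];p=unproj("scene",[226.2,186],140)[:2]
d=b1-p;print("scene",b1,p,np.hypot(*d),np.degrees(np.arctan2(-d[0],d[1])))
for n in("top","scene"):
    for th,z in(("latch_plate",140),("cover",122)):
        c=cv2.convexHull(np.argwhere(ctrl.trace(n,th)[0]['region'])[:,::-1].astype(np.float32))[:,0]
        w=np.float32([unproj(n,q,z)[:2] for q in c]);print(n,th,cv2.minAreaRect(w))
E
```

```text
[[ 0.     0.319 -0.948]
 [ 0.    -0.948 -0.319]
 [-1.    -0.    -0.   ]]
top [627.76255733  12.47155321] [604.67097287 -71.17680713] 86.77712520902162 -15.432456349453242
scene [647.20783952  18.84903985] [613.31022317 -69.13441838] 94.28752471240956 -21.070307293493297
top latch_plate ((614.0542602539062, -40.840354919433594), (169.11355590820312, 121.35118103027344), 73.55232238769531)
top cover ((602.375, -80.78109741210938), (299.5985107421875, 182.25848388671875), 73.58806610107422)
scene latch_plate ((626.3226318359375, -33.10460662841797), (181.5712127685547, 129.65977478027344), 73.30548858642578)
scene cover ((610.078125, -82.89263916015625), (312.9047546386719, 185.07908630371094), 73.4655532836914)
```

View pics/top1c.png

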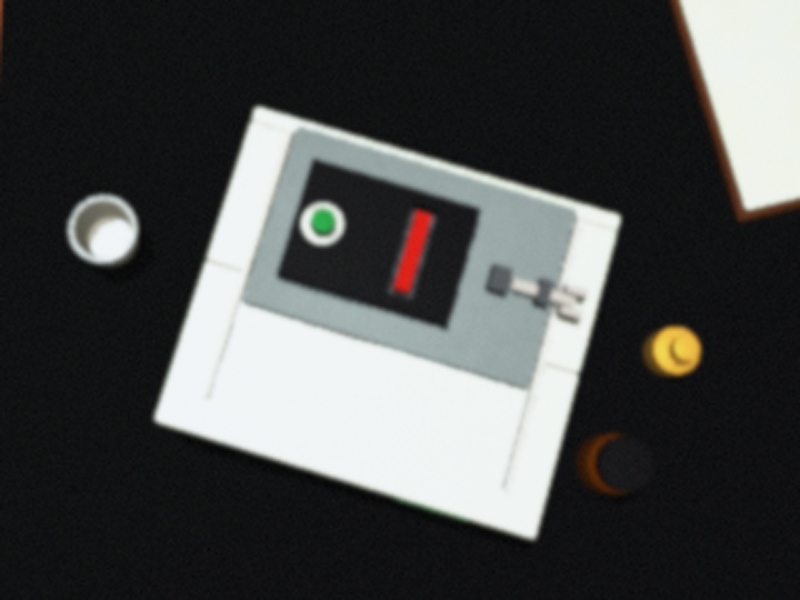

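View pics/scene1.png

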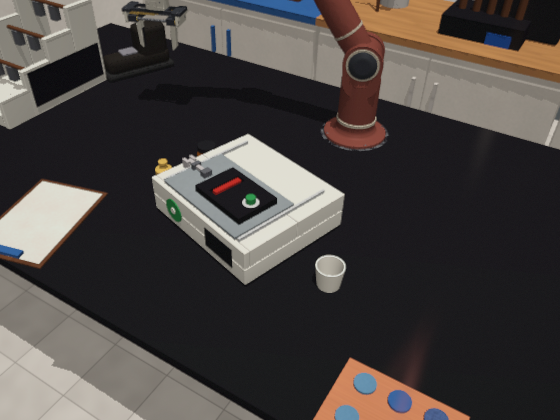

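```bash
cat >> h.py <<'E'
def blob(n,col,roi):
    im=ctrl.get_image(n).astype(float); x0,y0,x1,y1=roi; s=im[y0:y1,x0:x1]
    w=s[...,0]-s[...,1:].max(2) if col=='r' else s[...,1]-np.maximum(s[...,0],s[...,2])
    w=np.clip(w-25,0,None); yy,xx=np.mgrid[y0:y1,x0:x1]; W=w.sum()
    return np.array([(xx*w).sum()/W,(yy*w).sum()/W])
def tri(pa,pb):
    P=lambda n:(lambda K,R,t:K@np.c_[R,t])(*cam(n))
    X=cv2.triangulatePoints(P("top"),P("scene"),pa.reshape(2,1),pb.reshape(2,1))[:,0]; return X[:3]/X[3]
E
python3 - <<'E'
from h import *
for c,z,rt,rs in(('g',155,(280,160,318,200),(235,190,265,215)),('r',140,(315,165,355,215),(205,170,250,205))):
    a,b=blob("top",c,rt),blob("scene",c,rs)
    print(c,a,b,unproj("top",a,z),unproj("scene",b,z)); X=tri(a,b); print(X, proj("top",X)-a, proj("scene",X)-b)
E
```

```text
g [298.73638896 178.0362117 ] [250.32720463 197.84303711] [628.84377779  13.08439447 155.        ] [635.99631271  15.04936363 155.        ]
[630.4035953   12.05472102 149.85074199] [ 0.35914051 -0.19160028] [0.28221628 0.04382199]
r [334.67208782 190.09543504] [226.37065465 185.28116135] [604.44720873 -71.34338829 140.        ] [610.76906828 -70.44110365 140.        ]
[605.92132461 -73.01421778 135.64629742] [ 0.48655735 -0.27355792] [0.37096228 0.07199599]
```

>>> {"name": "drive_tool", "arguments": {"rows": [[0, 0, 6, 1.7, 2.6, 0, 1], [0, 0, 6, 1.7, 2.6, 0, 1], [0, 0, 6, 1.7, 2.6, 0, 1], [0, 0, 6, 1.7, 2.6, 0, 1], [0, 0, 6, 1.7, 2.6, 0, 1], [0, 0, 6, 1.7, 2.6, 0, 1], [0, 0, 6, 1.7, 2.6, 0, 1], [0, 0, 6, 1.7, 2.6, 0, 1]], "squeeze": 10}}

```text
clock: 1.87
tool_pos: [339.1, -407.1, 237.5]
orientation: [1.481, 0.99, -1.491]
wrist_force: [0.4, -0.3, -0.5]
opening: 44.5
```

>>> {"name": "drive_tool", "arguments": {"rows": [[0, 0, 6, 1.8, 2.6, -0.2, 1], [0, 0, 6, 1.8, 2.6, -0.2, 1], [0, 0, 6, 1.8, 2.6, -0.2, 1], [0, 0, 6, 1.8, 2.6, -0.2, 1], [0, 0, 6, 1.8, 2.6, -0.2, 1], [0, 0, 6, 1.8, 2.6, -0.2, 1], [0, 0, 6, 1.8, 2.6, -0.2, 1], [0, 0, 6, 1.8, 2.6, -0.2, 1]]}}

```text
clock: 2.53
tool_pos: [488.9, -189.8, 224.4]
orientation: [0.839, 1.382, -0.839]
wrist_force: [-0.2, -1.1, -0.3]
opening: 0.4
```

>>> {"name": "drive_tool", "arguments": {"rows": [[0, 0, 6, 1.8, 2.6, -0.2, 1], [0, 0, 6, 1.8, 2.6, -0.2, 1], [0, 0, 6, 1.8, 2.6, -0.2, 1], [0, 0, 6, 1.8, 2.6, -0.2, 1], [0, 0, 6, 1.8, 2.6, -0.2, 1], [0, 0, 6, 1.8, 2.6, -0.2, 1], [0, 0, 6, 1.8, 2.6, -0.2, 1], [0, 0, 6, 1.8, 2.6, -0.2, 1]]}}

```text
clock: 3.2
tool_pos: [639.7, 26.7, 209.3]
orientation: [0.166, 1.542, -0.156]
wrist_force: [0.8, -1.2, -0.7]
opening: 0.6
```

```bash
cat > s.py <<'E'
from h import *
from scipy.spatial.transform import Rotation as T
o=ctrl.observe();M=T.from_rotvec(o['orientation']).as_matrix()
print(o['clock'],o['tool_pos'].round(1),'x',M[:,0].round(3),'yang',np.degrees(np.arctan2(M[1,1],M[0,1])).round(1),o['wrist_force'].round(2),o['moment'].round(2),o['opening'].round(1),o['qpos'].round(2))
E
python3 s.py
```

```text
Traceback (most recent call last):
  File "s.py", line 4, in <module>
    print(o['clock'],o['tool_pos'].round(1),'x',M[:,0].round(3),'yang',np.degrees(np.arctan2(M[1,1],M[0,1])).round(1),o['wrist_force'].round(2),o['moment'].round(2),o['opening'].round(1),o['qpos'].round(2))
                                                                                                                                                                     ^^^^^^^^^^^^^^^^^^
AttributeError: 'float' object has no attribute 'round'
```

>>> {"name": "drive_tool", "arguments": {"rows": [[0, 0, 0, -0.5, -0.7, 0, 1], [0, 0, 0, -0.4, -0.6, -0.5, 1], [0, 0, 0, 0, 0, -0.5, 1], [0, 0, 0, 0, 0, -0.4, 1], [0, 0, 0, 0, 0, -0.3, 1], [0, 0, 0, 0, 0, 0, 1], [0, 0, 0, 0, 0, 0, 1], [0, 0, 0, 0, 0, 0, 1]]}}

```text
clock: 3.87
tool_pos: [631.1, 17.5, 189.0]
orientation: [0.165, 1.543, -0.148]
wrist_force: [0.4, 0.3, -0.3]
opening: 0.5
```

```bash
sed -i "s/o\['opening'\].round(1)/round(o['opening'],1)/" s.py; python3 s.py; python3 - <<'E'
from h import *
a=ctrl.get_image("top")[140:230,250:370,::-1];b=ctrl.get_image("scene")[120:240,180:300,::-1]
cv2.imwrite("pics/p3.png",np.hstack([cv2.resize(a,(400,300)),cv2.resize(b,(300,300))]))
E
```

```text
3.8667 [631.1  17.5 189. ] x [ 0.023  0.009 -1.   ] yang 78.5 [ 0.41  0.25 -0.31] [ 0.04 -0.11  0.04] 0.5 [ 0.34  0.71 -0.71  1.55  0.51  1.04  0.87]
```

View pics/p3.png

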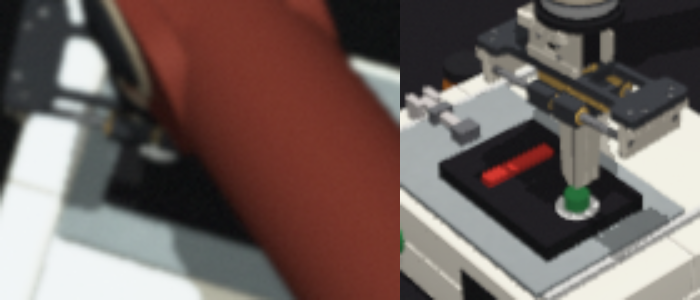

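>>> {"name": "drive_tool", "arguments": {"rows": [[0, 0, -1.5, 0, -0.2, 0, 1], [0, 0, -1.5, 0, -0.2, 0, 1], [0, 0, -1, 0, -0.05, -0.1, 1], [0, 0, -0.5, 0, 0, -0.1, 1], [0, 0, 0, 0, 0, -0.1, 1], [0, 0, 0, 0, 0, -0.1, 1], [0, 0, 0, 0, 0, -0.1, 1], [0, 0, 0, 0, 0, -0.1, 1]]}}

```text
clock: 4.63
tool_pos: [632.0, 13.1, 184.0]
orientation: [0.233, 1.533, -0.216]
wrist_force: [-0.8, 0.3, 0.8]
opening: 0.6
```

>>> {"name": "drive_tool", "arguments": {"rows": [[0, 0, 0, 0, 0, -0.05, 1], [0, 0, 0, 0, 0, -0.05, 1], [0, 0, 0, 0, 0, -0.05, 1], [0, 0, 0, 0, 0, -0.05, 1], [0, 0, 0, 0, 0, 0, 1], [0, 0, 0, 0, 0, 0, 1], [0, 0, 0, 0, 0, 0, 1], [0, 0, 0, 0, 0, 0, 1]]}}

```text
clock: 5.3
tool_pos: [631.8, 13.4, 181.2]
orientation: [0.233, 1.534, -0.216]
wrist_force: [-0.1, -0.1, 0.7]
opening: 0.5
```

```bash
python3 s.py
```

```text
5.3 [631.8  13.4 181.2] x [ 0.026  0.007 -1.   ] yang 73.6 [-0.11 -0.09  0.66] [ 0.07 -0.18  0.02] 0.5 [ 0.33  0.72 -0.68  1.56  0.51  1.02  0.8 ]
```

>>> {"name": "drive_tool", "arguments": {"rows": [[0, 0, 0, 0, 0, -0.06, 1], [0, 0, 0, 0, 0, -0.06, 1], [0, 0, 0, 0, 0, -0.06, 1], [0, 0, 0, 0, 0, -0.06, 1], [0, 0, 0, 0, 0, -0.06, 1], [0, 0, 0, 0, 0, 0, 1], [0, 0, 0, 0, 0, 0, 1], [0, 0, 0, 0, 0, 0, 1]]}}

```text
clock: 5.97
tool_pos: [631.8, 13.3, 177.9]
orientation: [0.233, 1.534, -0.216]
wrist_force: [0.3, 0.1, -0.1]
opening: -0.2
```

>>> {"name": "drive_tool", "arguments": {"rows": [[0, 0, 0, 0, 0, -0.06, 1], [0, 0, 0, 0, 0, -0.06, 1], [0, 0, 0, 0, 0, -0.06, 1], [0, 0, 0, 0, 0, -0.06, 1], [0, 0, 0, 0, 0, -0.06, 1], [0, 0, 0, 0, 0, 0, 1], [0, 0, 0, 0, 0, 0, 1], [0, 0, 0, 0, 0, 0, 1]]}}

```text
clock: 6.63
tool_pos: [631.9, 13.4, 176.4]
orientation: [0.233, 1.533, -0.216]
wrist_force: [0.2, 0.1, 1.0]
opening: 0.4
```

>>> {"name": "drive_tool", "arguments": {"rows": [[0, 0, 0, 0, 0, -0.1, 1], [0, 0, 0, 0, 0, -0.1, 1], [0, 0, 0, 0, 0, -0.1, 1], [0, 0, 0, 0, 0, -0.1, 1], [0, 0, 0, 0, 0, 0, 1], [0, 0, 0, 0, 0, 0, 1], [0, 0, 0, 0, 0, 0, 1], [0, 0, 0, 0, 0, 0, 1]]}}

```text
clock: 7.3
tool_pos: [632.0, 13.5, 174.5]
orientation: [0.232, 1.532, -0.217]
wrist_force: [-1.7, -0.8, 3.0]
opening: 0.2
```

```bash
python3 s.py
```

```text
7.3 [632.   13.5 174.5] x [ 0.028  0.006 -1.   ] yang 73.6 [-1.7  -0.81  3.  ] [-0.05  0.15  0.  ] 0.2 [ 0.33  0.72 -0.68  1.57  0.51  1.    0.79]
```

>>> {"name": "drive_tool", "arguments": {"rows": [[0, 0, 0, 0, 0, -0.1, 1], [0, 0, 0, 0, 0, -0.1, 1], [0, 0, 0, 0, 0, -0.1, 1], [0, 0, 0, 0, 0, -0.1, 1], [0, 0, 0, 0, 0, -0.1, 1], [0, 0, 0, 0, 0, -0.1, 1], [0, 0, 0, 0, 0, -0.1, 1], [0, 0, 0, 0, 0, -0.1, 1]]}}

```text
clock: 7.97
tool_pos: [632.0, 13.5, 170.3]
orientation: [0.231, 1.53, -0.219]
wrist_force: [-2.2, -0.1, 3.3]
opening: 0.7
```

```bash
python3 s.py; python3 - <<'E'
from h import *
print(blob("scene",'r',(205,165,250,205)))
E
```

```text
7.9667 [632.   13.5 170.3] x [ 0.03   0.004 -1.   ] yang 73.5 [-2.25 -0.14  3.27] [-0.06  0.17 -0.01] 0.7 [ 0.33  0.72 -0.67  1.58  0.52  0.99  0.78]
[224.33248175 178.89061522]
```

>>> {"name": "drive_tool", "arguments": {"rows": [[0, 0, 0, 0, 0, 1, 1], [0, 0, 0, 0, 0, 2, 1], [0, 0, 0, 0, 0, 1.5, 1], [0, -0.5, 0, -0.5, -1.5, 0, 0.5], [0, -0.5, 0, -0.6, -2, 0, 0.5], [0, -0.3, 0, -0.6, -2, 0, 0.5], [0, 0, 0, -0.6, -2, 0, 0.5], [0, 0, 0, 0, 0, 0, 0.5]]}}

```text
clock: 8.68
tool_pos: [609.6, -60.6, 216.9]
orientation: [0.232, 1.505, -0.206]
wrist_force: [0.1, -0.5, 0.3]
opening: 29.2
```

```bash
python3 s.py; python3 - <<'E'
from h import *
b=ctrl.get_image("scene")[110:260,140:340,::-1]
cv2.imwrite("pics/p4.png",cv2.resize(b,(800,600)))
x=blob("scene",'r',(205,165,250,205));print(x,unproj("scene",x,159+5))
E
```

```text
8.6833 [609.6 -60.6 216.9] x [ 0.056  0.009 -0.998] yang 73.9 [ 0.13 -0.52  0.3 ] [-0.01 -0.1   0.02] 29.2 [ 0.5   0.64 -0.72  1.6   0.48  1.02  0.93]
[224.18819448 178.93322131] [618.69228656 -69.87804306 164.        ]
```

View pics/p4.png

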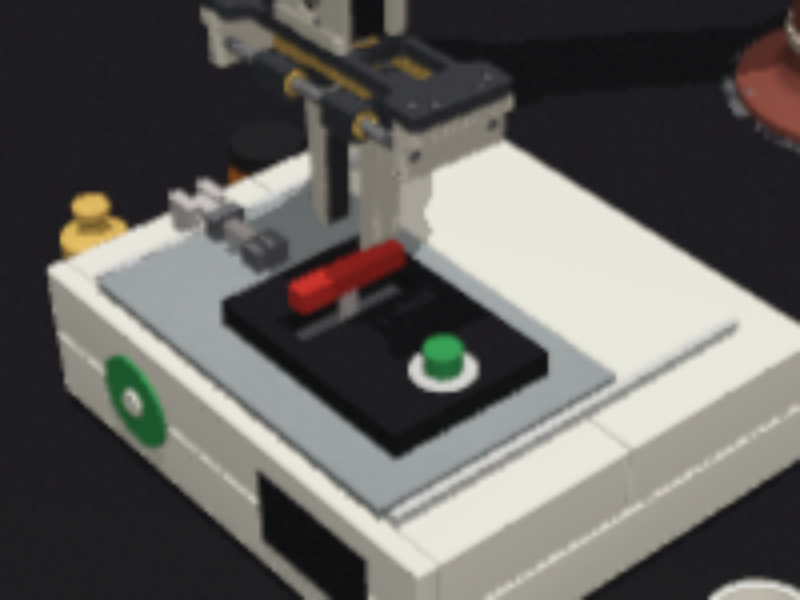

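>>> {"name": "drive_tool", "arguments": {"rows": [[0, 1.1, 0, -0.1, -0.5, 0, 0.5], [0, 1.1, 0, -0.1, -0.4, 0, 0.5], [0, 0.8, 0, 0, -0.2, -0.5, 0.5], [0, 0.2, 0, 0, 0, -0.8, 0.5], [0, 0, 0, 0, 0, -0.7, 0.5], [0, 0, 0, 0, 0, 0, 0.5], [0, 0, 0, 0, 0, 0, 0.5], [0, 0, 0, 0, 0, 0, 0.5]]}}

```text
clock: 9.45
tool_pos: [609.3, -54.6, 194.7]
orientation: [0.225, 1.564, -0.188]
wrist_force: [0.6, 0.3, -0.6]
opening: 46.5
```

```bash
python3 s.py; python3 - <<'E'
from h import *
a=ctrl.get_image("top")[130:250,260:420,::-1];b=ctrl.get_image("scene")[130:220,170:290,::-1]
cv2.imwrite("pics/p5.png",np.hstack([cv2.resize(a,(400,300)),cv2.resize(b,(400,300))]))
E
```

```text
9.45 [609.3 -54.6 194.7] x [-0.     0.024 -1.   ] yang 74.9 [ 0.6   0.31 -0.58] [-0.03 -0.15 -0.02] 46.5 [ 0.48  0.69 -0.72  1.58  0.48  1.05  0.95]
```

View pics/p5.png

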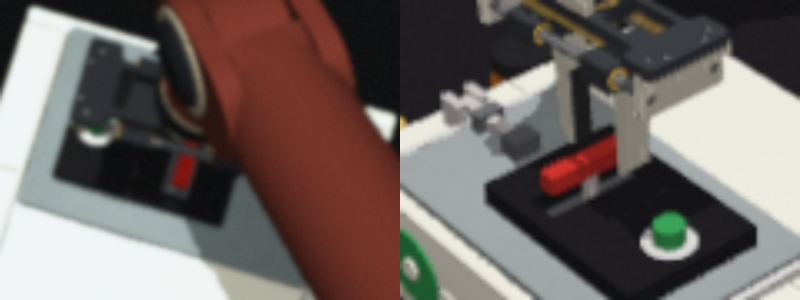

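>>> {"name": "drive_tool", "arguments": {"rows": [[-0.7, 0, -0.6, -0.1, -0.6, 0, 0.5], [-0.7, 0, -0.6, -0.1, -0.6, 0, 0.5], [0, 0, 0, 0, -0.4, 0, 0.5], [0, 0, 0, 0, -0.2, 0, 0.5], [0, 0, 0, 0, 0, 0, 0.5], [0, 0, 0, 0, 0, 0, 0.5], [0, 0, 0, 0, 0, 0, 0.5], [0, 0, 0, 0, 0, 0, 0.5]]}}

```text
clock: 10.22
tool_pos: [607.8, -76.0, 196.8]
orientation: [0.223, 1.554, -0.23]
wrist_force: [-0.3, -0.0, -0.2]
opening: 46.6
```

```bash
python3 s.py
```

```text
10.2167 [607.8 -76.  196.8] x [ 0.004 -0.005 -1.   ] yang 73.5 [-0.33 -0.01 -0.25] [ 0.01 -0.07 -0.04] 46.6 [ 0.49  0.68 -0.7   1.58  0.49  1.06  0.94]
```

>>> {"name": "drive_tool", "arguments": {"rows": [[0, 0, 0, 0, 0.2, -0.6, 0.5], [0, 0, 0, 0, 0.1, -0.8, 0.5], [0, 0, 0, 0, 0.1, -0.8, 0.5], [0, 0, 0, 0, 0, -0.5, 0.5], [0, 0, 0, 0, 0, -0.2, 0.5], [0, 0, 0, 0, 0, 0, 0.5], [0, 0, 0, 0, 0, 0, 0.5], [0, 0, 0, 0, 0, 0, 0.5]]}}

```text
clock: 10.88
tool_pos: [606.9, -70.5, 163.1]
orientation: [0.222, 1.558, -0.228]
wrist_force: [-0.1, -0.5, -0.9]
opening: 46.6
```

```bash
python3 s.py; python3 - <<'E'
from h import *
b=ctrl.get_image("scene")[140:230,170:290,::-1]
cv2.imwrite("pics/p6.png",cv2.resize(b,(640,480),interpolation=cv2.INTER_CUBIC))
E
```

```text
10.8833 [606.9 -70.5 163.1] x [ 0.001 -0.004 -1.   ] yang 73.6 [-0.09 -0.52 -0.87] [ 0.   -0.16 -0.02] 46.6 [ 0.47  0.72 -0.68  1.62  0.52  0.99  0.91]
```

View pics/p6.png

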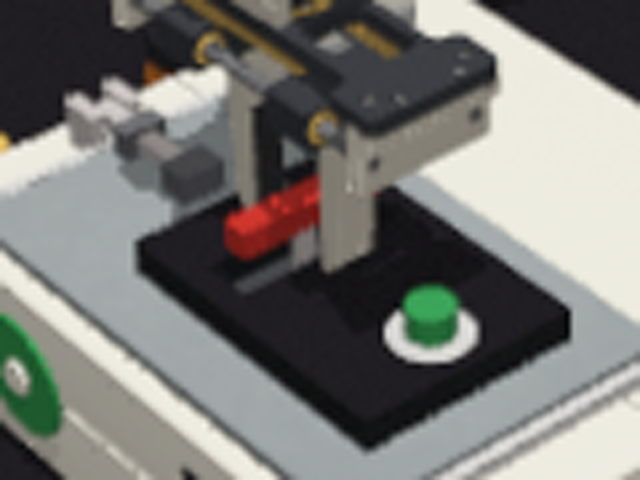

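>>> {"name": "drive_tool", "arguments": {"rows": [[0, 0, 0, 0, 0, 0.15, 1], [0, 0, 0, 0, 0, 0, 1], [0, 0, 0, 0, 0, 0, 1], [0, 0, 0, 0, 0, 0, 1], [0, 0, 0, 0, 0, 0, 1], [0, 0, 0, 0, 0, 0, 1], [0, 0, 0, 0, 0, 0, 1], [0, 0, 0, 0, 0, 0, 1]], "squeeze": 15}}

```text
clock: 11.6
tool_pos: [607.6, -71.4, 166.3]
orientation: [0.223, 1.555, -0.23]
wrist_force: [-0.2, -0.2, -0.4]
opening: 14.1
```

```bash
python3 s.py
```

```text
11.6 [607.6 -71.4 166.3] x [ 0.004 -0.005 -1.   ] yang 73.5 [-0.18 -0.17 -0.35] [ 0.05 -0.15 -0.05] 14.1 [ 0.47  0.71 -0.68  1.62  0.52  0.99  0.91]
```

>>> {"name": "drive_tool", "arguments": {"rows": [[0, 0, -3, 0, 0, 0, 1], [0, 0, -4, 0, 0, 0, 1], [0, 0, -4, 0, 0, 0, 1], [0, 0, -4, 0, 0, 0, 1], [0, 0, -4, 0, 0, 0, 1], [0, 0, -4, 0, 0, 0, 1], [0, 0, 0, 0, 0, 0, 1], [0, 0, 0, 0, 0, 0, 1]]}}

```text
clock: 12.27
tool_pos: [607.4, -71.9, 166.3]
orientation: [0.542, 1.497, -0.553]
wrist_force: [0.0, -1.3, 0.9]
opening: 14.0
```

```bash
python3 s.py
```

```text
12.2667 [607.4 -71.9 166.3] x [ 0.001 -0.008 -1.   ] yang 49.9 [ 0.05 -1.28  0.9 ] [-0.08 -0.17  0.08] 14.0 [ 0.41  0.69 -0.57  1.62  0.44  0.97  0.57]
```

Good; the handle is following. Continue.

>>> {"name": "drive_tool", "arguments": {"rows": [[0, 0, -5, 0, 0, 0, 1], [0, 0, -5, 0, 0, 0, 1], [0, 0, -5, 0, 0, 0, 1], [0, 0, -5, 0, 0, 0, 1], [0, 0, -5, 0, 0, 0, 1], [0, 0, -5, 0, 0, 0, 1], [0, 0, -3, 0, 0, 0, 1], [0, 0, 0, 0, 0, 0, 1]]}}

```text
clock: 12.93
tool_pos: [606.8, -72.3, 166.3]
orientation: [0.987, 1.33, -1.003]
wrist_force: [0.0, -0.3, 0.3]
opening: 13.6
```

```bash
python3 s.py
```

```text
12.9333 [606.8 -72.3 166.3] x [-0.005 -0.008 -1.   ] yang 16.4 [ 0.03 -0.29  0.31] [-0.16 -0.14  0.14] 13.6 [ 0.32  0.66 -0.41  1.62  0.32  0.94  0.09]
```

>>> {"name": "drive_tool", "arguments": {"rows": [[0, 0, -5, 0, 0, 0, 1], [0, 0, -5, 0, 0, 0, 1], [0, 0, -5, 0, 0, 0, 1], [0, 0, -5, 0, 0, 0, 1], [0, 0, -4, 0, 0, 0, 1], [0, 0, -3, 0, 0, 0, 1], [0, 0, -2, 0, 0, 0, 1], [0, 0, 0, 0, 0, 0, 1]]}}

```text
clock: 13.6
tool_pos: [606.2, -72.5, 166.3]
orientation: [1.358, 1.101, -1.377]
wrist_force: [-0.5, -0.3, 1.2]
opening: 13.7
```

```bash
python3 s.py
```

```text
13.6 [606.2 -72.5 166.3] x [-0.01  -0.005 -1.   ] yang -12.4 [-0.45 -0.32  1.16] [-0.23 -0.13  0.15] 13.7 [ 0.24  0.64 -0.27  1.62  0.21  0.92 -0.32]
```

>>> {"name": "drive_tool", "arguments": {"rows": [[0, 0, -2, 0, 0, 0, 1], [0, 0, -2, 0, 0, 0, 1], [0, 0, -2, 0, 0, 0, 1], [0, 0, -2, 0, 0, 0, 1], [0, 0, -1.5, 0, 0, 0, 1], [0, 0, -1.5, 0, 0, 0, 1], [0, 0, 0, 0, 0, 0, 1], [0, 0, 0, 0, 0, 0, 1]]}}

```text
clock: 14.27
tool_pos: [606.1, -72.0, 166.3]
orientation: [1.483, 1.001, -1.503]
wrist_force: [-0.6, -1.0, 0.2]
opening: 14.5
```

```bash
python3 s.py
```

```text
14.2667 [606.1 -72.  166.3] x [-0.011 -0.003 -1.   ] yang -22.5 [-0.57 -0.97  0.23] [-0.22  0.01  0.37] 14.5 [ 0.21  0.64 -0.22  1.62  0.17  0.92 -0.46]
```

>>> {"name": "drive_tool", "arguments": {"rows": [[0, 0, 0.8, -0.2, 0.06, 0, 1], [0, 0, 0.8, -0.4, 0.12, 0, 1], [0, 0, 0.8, -0.58, 0.17, 0, 1], [0, 0, 0.6, -0.58, 0.17, 0, 1], [0, 0, 0, -0.58, 0.17, 0, 1], [0, 0, 0, -0.58, 0.17, 0, 1], [0, 0, 0, -0.58, 0.17, 0, 1], [0, 0, 0, -0.58, 0.17, 0, 1]]}}

```text
clock: 14.93
tool_pos: [569.2, -61.1, 166.4]
orientation: [1.454, 1.022, -1.449]
wrist_force: [4.5, -0.9, -3.3]
opening: 14.1
```

```bash
python3 s.py
```

```text
14.9333 [569.2 -61.1 166.4] x [ 0.007 -0.004 -1.   ] yang -19.3 [ 4.53 -0.91 -3.27] [-0.34 -0.98  0.11] 14.1 [ 0.22  0.58 -0.24  1.74  0.18  0.83 -0.44]
```

>>> {"name": "drive_tool", "arguments": {"rows": [[0, 0, 0, -0.58, 0.17, 0, 1], [0, 0, 0, -0.58, 0.17, 0, 1], [0, 0, 0, -0.58, 0.17, 0, 1], [0, 0, 0, -0.58, 0.17, 0, 1], [0, 0, 0, -0.48, 0.14, 0, 1], [0, 0, 0, -0.38, 0.11, 0, 1], [0, 0, 0, -0.29, 0.08, 0, 1], [0, 0, 0, -0.2, 0.06, 0, 1]]}}

```text
clock: 15.6
tool_pos: [526.2, -48.4, 166.3]
orientation: [1.452, 1.025, -1.45]
wrist_force: [3.6, -0.7, -3.0]
opening: 14.0
```

```bash
python3 s.py
```

```text
15.6 [526.2 -48.4 166.3] x [ 0.004 -0.004 -1.   ] yang -19.3 [ 3.59 -0.66 -3.04] [-0.28 -0.8   0.08] 14.0 [ 0.21  0.52 -0.25  1.86  0.18  0.77 -0.47]
```

>>> {"name": "drive_tool", "arguments": {"rows": [[0, 0, 0, -0.2, 0.06, 0, 1], [0, 0, 0, -0.2, 0.06, 0, 1], [0, 0, 0, -0.2, 0.06, 0, 1], [0, 0, 0, -0.2, 0.06, 0, 1], [0, 0, 0, -0.2, 0.06, 0, 1], [0, 0, 0, -0.2, 0.06, 0, 1], [0, 0, 0, -0.2, 0.06, 0, 1], [0, 0, 0, -0.2, 0.06, 0, 1]]}}

```text
clock: 16.27
tool_pos: [519.0, -46.3, 166.4]
orientation: [1.466, 1.007, -1.433]
wrist_force: [7.3, -2.4, -8.3]
opening: 14.5
```

```bash
python3 s.py;  python3 - <<'E'
from h import *
a=ctrl.get_image("top")[150:290,230:420,::-1];b=ctrl.get_image("scene")[100:240,150:340,::-1]
cv2.imwrite("pics/p7.png",np.hstack([cv2.resize(a,(400,300)),cv2.resize(b,(400,300))]))
E
```

```text
16.2667 [519.  -46.3 166.4] x [ 0.027 -0.006 -1.   ] yang -19.4 [ 7.34 -2.37 -8.28] [-0.39 -1.59  0.13] 14.5 [ 0.21  0.5  -0.24  1.9   0.19  0.73 -0.48]
```

View pics/p7.png

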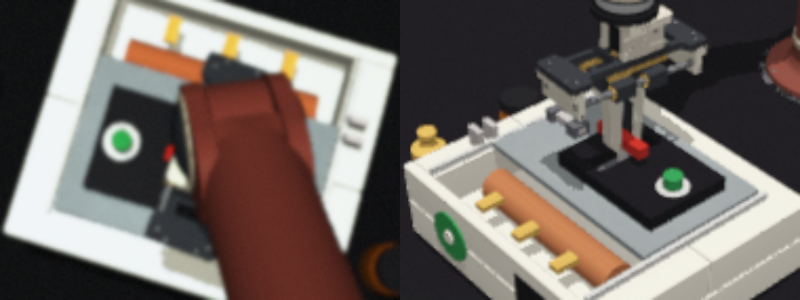

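>>> {"name": "drive_tool", "arguments": {"rows": [[0, 0, 0, 0, 0, 0, 1], [0, 0, 0, 0, 0, 0, 1], [0, 0, 0, 0, 0, 0, 0.5], [0, 0, 0, 0, 0, 0, 0.5], [0, 0, 0, 0, 0, 0, 0.5], [0, 0, 0, 0, 0, 0, 0.5], [0, 0, 0, 0, 0, 0, 0.5], [0, 0, 0, 0, 0, 0, 0.5]]}}

```text
clock: 17.03
tool_pos: [513.1, -44.3, 166.3]
orientation: [1.46, 1.017, -1.444]
wrist_force: [0.7, -0.4, -0.3]
opening: 45.5
```

```bash
python3 s.py
```

```text
17.0333 [513.1 -44.3 166.3] x [ 0.014 -0.004 -1.   ] yang -19.4 [ 0.72 -0.44 -0.31] [-0.06 -0.07  0.02] 45.5 [ 0.21  0.5  -0.25  1.91  0.18  0.74 -0.48]
```

>>> {"name": "drive_tool", "arguments": {"rows": [[0, 0, 0, 0, 0, 1, 0.5], [0, 0, 0, 0, 0, 1.5, 0.5], [0, 0, 0, 0, 0, 2, 0.5], [0, 0, 0, 0, 0, 2, 0.5], [0, 0, 0, 0, -2, 1, 0.5], [0, 0, 0, 0, -3, 1, 0.5], [0, 0, 0, 0, -3, 1, 0.5], [0, 0, 0, 0, -3, 0, 0.5]]}}

```text
clock: 17.7
tool_pos: [509.8, -146.3, 265.6]
orientation: [1.446, 1.038, -1.433]
wrist_force: [1.5, -0.8, 0.5]
opening: 46.3
```

>>> {"name": "drive_tool", "arguments": {"rows": [[0, 0, 0, -0.5, -3, 0, 0.5], [0, 0, 0, -0.5, -3, 0, 0.5], [0, 0, 0, -0.5, -3, 0, 0.5], [0, 0, 0, -0.5, -3, 0, 0.5], [0, 0, 0, -0.5, -3, 0, 0.5], [0, 0, 0, -0.5, -3, 0, 0.5], [0, 0, 0, 0, -2, 0, 0.5], [0, 0, 0, 0, 0, 0, 0.5]]}}

```text
clock: 18.37
tool_pos: [473.2, -362.1, 266.5]
orientation: [1.449, 1.032, -1.442]
wrist_force: [-0.7, -0.6, -0.5]
opening: 46.4
```

```bash
python3 s.py;  python3 - <<'E'
from h import *
a=ctrl.get_image("top");b=ctrl.get_image("scene")
cv2.imwrite("pics/p8.png",np.hstack([cv2.resize(a[130:310,190:430,::-1],(400,300)),cv2.resize(b[100:280,150:390,::-1],(400,300))]))
m=a.astype(int); w=(m[...,0]-m[...,1:].max(2)>70).astype(np.uint8); w[:150]=0;w[290:]=0;w[:,:240]=0;w[:,420:]=0
n,l,s,c=cv2.connectedComponentsWithStats(w)
for i in range(1,n):
    if s[i,4]>40:
        pts=np.float32([unproj("top",q[::-1],166)[:2] for q in np.argwhere(l==i)]);v=np.linalg.svd(pts-pts.mean(0))[2][0]
        print(s[i],pts.mean(0),np.degrees(np.arctan2(v[1],v[0])))
for th,z in(("latch_plate",140),("cover",122)):
        c=cv2.convexHull(np.argwhere(ctrl.trace("top",th)[0]['region'])[:,::-1].astype(np.float32))[:,0]
        print(th,cv2.minAreaRect(np.float32([unproj("top",q,z)[:2] for q in c])))
E
```

```text
18.3667 [ 473.2 -362.1  266.5] x [ 0.005 -0.001 -1.   ] yang -18.8 [-0.68 -0.61 -0.45] [-0.07 -0.04 -0.04] 46.4 [ 0.75  0.51 -0.21  1.55  0.11  1.09  0.18]
[290 170  90  34 832] [608.2682  -68.50929] 73.48773
[308 218  35  17 278] [517.9601   -45.905865] 73.235695
latch_plate ((528.2825927734375, -15.30780029296875), (165.20262145996094, 116.19503784179688), 73.61516571044922)
cover ((519.0953979492188, -45.993865966796875), (280.2805480957031, 179.78903198242188), 73.479248046875)
```

View pics/p8.png

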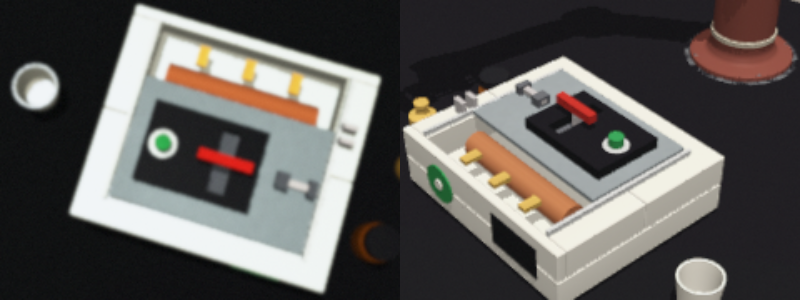

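```bash
python3 - <<'E'
from h import *
a=blob("top",'g',(255,190,310,235)); p=unproj("top",a,155); d=p[:2]-[628.844,13.084]; print(a,d,np.hypot(*d))
ctrl.close_job()
E
```

```text
[287.35378525 215.03636813] [-86.08624465  25.36869338] 89.74637665237371
the job is handed in; nothing more can be done
```

The tester chamber is open, with the handle up and turned to its stop, and the job is handed in. It took about 18 s on the robot clock, of the 64 s allowed.

- **Button:** I felt for the cap with the closed fingertips and pressed it slowly. The highest reading I saw was about 3.3 N, read at the end of each move. The handle popped up, and the picture confirmed it.
- **Handle:** I gripped the bar lightly (15 N) and turned it clockwise. In the last top picture the bar lies at 73.2° and the plate's y axis at 73.6°, so it is fully turned to within about 0.5°. During the last few degrees the gripper went about 6° past the stop and twisted slightly on the bar. The handle stayed in place.
- **Cover:** I slid it at about 0.07 m/s and slowed to roughly 0.02 m/s for the end. Resistance was about 4 N, and the force rose to about 8 N sideways at the end stop. The button's shift in the pictures gives 89.7 mm of travel and the bar's gives 90.1 mm, against the 90 mm end stop.
- **Before hand-in:** The gripper was open and well clear, touching nothing. The cup looked undisturbed, and so did what showed of the jar and the weight. I judged all three by eye and did not measure them again.

Two readings disagreed along the way. The oblique camera placed the handle about 6 mm further out in x than the top camera. I mostly followed the top camera, and the grasp fitted. The gripper also drifted about 6 mm towards the robot after I let go of the bar, but the handle and cover did not move with it.

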